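# Weigh the lemon on the spring scale

## Robot

A 6-joint arm with a two-finger parallel gripper is mounted at the origin on a cart in front of the work surface, level with it; the furniture and walls round the work are solid. World frame = base frame: x ahead of the robot, y to its left, z up, the work surface at z = 0. Lengths are in mm, angles in rad, forces in N, time in s.
With the tool pointing down it reaches from about 250 to 800 mm from the base axis. Payload 8.5 kg.
Tool frame: the origin (TCP) lies between the finger pads, 19 mm behind the fingertips; this is the grasp point; z points along the fingers, y is the line along which they close (so a half turn about z gives the same grasp; the last joint's range is limited). The gripper opens to 85 mm and grips with 20 to 120 N. Pads are 22 mm wide; open, the fingers measure 114 mm over their backs; the gripper's body (76 mm by 85 mm) begins 54 mm behind the grasp point. The pads swing forward as they close: fully open they stand 13 mm farther back than shut.
Start: joints at [-1.132, 0.238, -0.013, 1.319, 0, 1.571], TCP at [223.028, -475.225, 249.976] pointing down, gripper open.
Joint ranges: [-2.66, 2.66], [-1.03, 1.9], [-1.14, 1.46], [-1.82, 2.27], [-1.45, 1.34], [-3.14, 3.14]. Speed limits (rad/s): [2.22, 2.22, 2.79, 3.14, 3.14, 3.14].

## Interface

Orientations are given as a unit quaternion [w, x, y, z].
In Python, from plant import env gives the robot as it stands. The module is installed in compiled form; this text tells all that it offers.
- The arm moves only by the shell command python3 -m handwheel 'ROWS' [FORCE]. ROWS is JSON, one flat list of numbers, 7 for each row, row after row: the shift along the world's x, y, z in cm, then the turn, a rotation vector about the world's x, y, z in degrees, then the opening, from 0 (shut) to 1 (fully open). A call has 1 to 8 rows; each row shifts and turns the commanded pose from where the row before left it; what a row does not reach is not made up. A row lasts 1/10 s, in which the tool goes at most 50 mm and 8.59 degrees, less where a joint would pass 70% of its speed; a pose out of reach is approached as far as the arm can. A call with a gripper value outside its range is refused whole. The fingers move at their own pace and stop on an object; FORCE is the grip in N (left out, the last holds). Time passes only in rows, so rows that do not move let the fingers close. It gives the time, the measured TCP pose, the force, the opening and the grip force at its end, in the units of the state.
- env.state(): the state, without advancing time (a new reading comes with each control period).
- env.camera(name): name is "scene" or "top" or "wrist"; returns the picture (420x560x3 uint8, red, green, blue); there is no depth.
- env.get_calibration(name): a dict with "fx", "fy", "cx", "cy" (pixels), "R" (3x3) and "t" (3): a world point X has camera coordinates R X + t. Camera axes: x right, y down, z forward; pixel columns grow to the right and rows downward; lengths in mm; the calibration is good to about 2 mm. A picture is of the moment at which its call begins: read the wrist's pose just before it. get_calibration takes no time and is no camera call; for the wrist camera it gives the pose at the moment of the call.
- env.sign_off(): hands the job in; it is judged then, once.
The state is a dict: "time_s": time; "joint_pos": joint angles; "dq": joint speeds; "joint_efforts": joint torques, N m; "tcp_pos": TCP position; "tcp_rot": TCP orientation; "wrist_force": force on the tool from outside, world axes, zero at the start; "ft_torque": the same for the moment, N m; "finger_gap": finger opening in mm; "grip_force": force on a finger pad.
Only numpy, scipy, OpenCV 4.12 (cv2) and the standard library are available. Lean on these libraries where they do the work, as an engineer would, in place of code of your own. Each camera call takes 0.05 s, during which the arm holds its last target. There are 200 camera calls.

## Task

Weigh the lemon: take the small pail that holds the lemon by its wooden grip, hang it by its wire handle on the hook of the blue spring scale, and lower it gently so that the hook is never driven right down to its stop. Let go and wait until the pail hangs still, upright and clear of everything but the hook. Leave the pail with the lime standing where it is.

Things in the scene. Friction and masses are not known exactly. Their poses are not given: they have to be found in the camera images.
- lemon_pail: White pail, 109 mm wide, 55 high, lemon fixed in it (top 60), 0.24-0.38 kg. Origin: centre of underside. Rigid 7 mm wire handle, an arch in its y-z plane, y = +-54 mm, open along x; underside of its apex 116 mm up (blunt upside-down V, self-centring). On the apex a wooden grip, 24 mm in x, 16 in y, 136 to 166 mm up: pinch it from above, fingers closing along y, TCP 154 mm up. Half turn: the same.
- lime_pail: A second pail, the same in shape and size (166 mm tall with its grip), but with a green lime fixed in it; it stays where it is, and may stand on the way to the hook. Origin: centre of its underside.
- hook_seat (a point): Where the pail's handle rests: top of the hook's 8 mm wire, mid of its 24 mm seat; 265 mm up unloaded, moves with the hook. x: level, along the hook, from its open red tip to the blue column (carriage at x = 107 mm, column 128, 332 tall). Tip at x = -24, 19 mm above the seat; arm behind 12 above. Bring the handle, its plane across x, from x = -110 or less at 35 mm above the seat, then lower it.
- scale_hook (a joint): How far the sprung hook has dipped (m): 0 unloaded, grows downward, stop at 0.080. Spring 100 N/m: the hanging pail dips it 22 to 38 mm. It bobs for about a second after release. The scale is fixed; its base, 12 mm thick, lies under the hook.

How it is judged:
By the outcome, as a careful person would: the job done as asked, in the order asked, and still so for the second after the job is handed in, with the robot touching nothing.
It also fails if it takes over 61 s, if anything falls off the work surface, if the arm or the gripper's body presses on something with over 40 N, if the wrist force passes 120 N, or if a joint passes its speed limit or range.

## Working session

There is one attempt and no reset: what is moved stays moved. The work goes in short steps, Python scripts to look and compute and a shell command to move; the robot and the scene stay as the last step left them, time stands still between calls to the robot, and variables do not carry over. Pictures are saved under pics/ and viewed, at most 10 in all, crops included, and the job is handed in when it is done.

```bash
mkdir -p pics; python3 - <<'E'
from plant import env
import cv2,numpy as np
for n in("scene","top"):
    im=env.camera(n);cv2.imwrite(f"pics/{n}0.png",im[:,:,::-1]);c=env.get_calibration(n)
    print(n,{k:np.round(v,3).tolist() for k,v in c.items()})
print(env.state())
E
```

```text
scene {'fx': 449.383, 'fy': 449.383, 'cx': 276.591, 'cy': 213.916, 'R': [[-0.421, -0.907, 0.004], [-0.807, 0.372, -0.458], [0.414, -0.196, -0.889]], 't': [270.34, 405.773, 1143.402]}
top {'fx': 501.238, 'fy': 501.238, 'cx': 270.841, 'cy': 213.624, 'R': [[-0.026, -1.0, -0.001], [-0.991, 0.025, -0.132], [0.132, -0.003, -0.991]], 't': [105.535, 485.404, 1094.057]}
{'time_s': 0.1, 'joint_pos': array([-1.13200122e+00,  2.38684169e-01, -1.41694492e-02,  1.31919249e+00,
       -6.84454228e-06,  1.57078871e+00]), 'dq': array([ 0.00158542, -0.00203976,  0.00117883, -0.00117663, -0.00017922,
       -0.00047329]), 'joint_efforts': array([ 6.54415726e-04, -5.39722574e+01,  3.46996629e+01,  1.34607995e-02,
        4.93568518e-05, -1.45165262e-05]), 'tcp_pos': array([ 222.89590105, -474.94907649,  249.46130063]), 'tcp_rot': array([-6.09165348e-04,  9.76027724e-01,  2.17645336e-01, -1.39339798e-04]), 'wrist_force': array([ 0.00692329,  0.38835287, -0.66750047]), 'ft_torque': array([-0.03849903,  0.04199254, -0.04393549]), 'grip_force': 0.0, 'finger_gap': 85.03178593609897}
```

View pics/scene0.png

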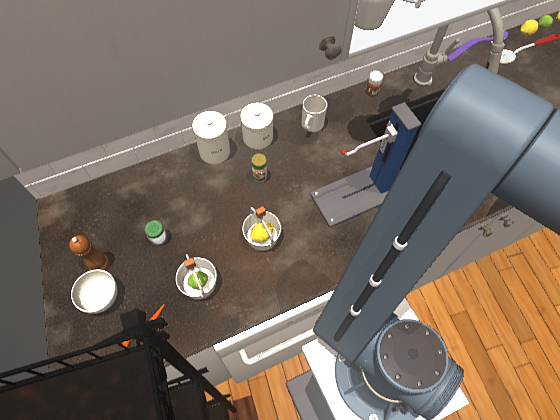

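View pics/top0.png

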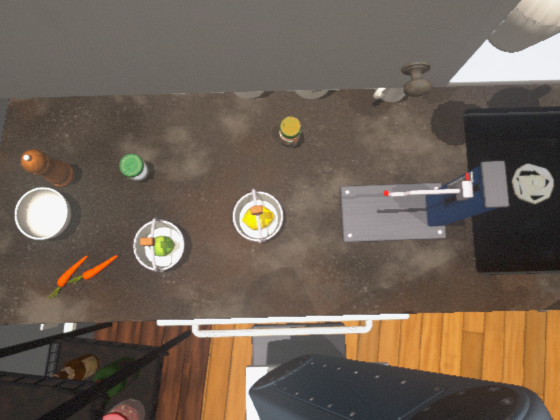

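The scene view shows the lemon pail at about (262,230), the lime pail at (196,278) and the hook tip at (344,152). In the top view these are at (258,217), (159,246) and (386,193), with the column at (490,185). Next I'll zoom in for precise pixels.

```bash
python3 - <<'E'
import cv2,numpy as np
s=cv2.imread("pics/scene0.png");t=cv2.imread("pics/top0.png")
f=lambda im,x,y,w,h,k:cv2.resize(im[y:y+h,x:x+w],None,fx=k,fy=k,interpolation=cv2.INTER_CUBIC)
a=np.hstack([f(s,230,195,66,60,6),f(t,225,180,66,60,6)])
b=np.hstack([f(s,335,105,66,38*1+2,6)[:240],f(t,375,165,66,40,6)])
im=np.vstack([a,b]);print(im.shape);cv2.imwrite("pics/z.png",im)
E
```

```text
(600, 792, 3)
```

View pics/z.png

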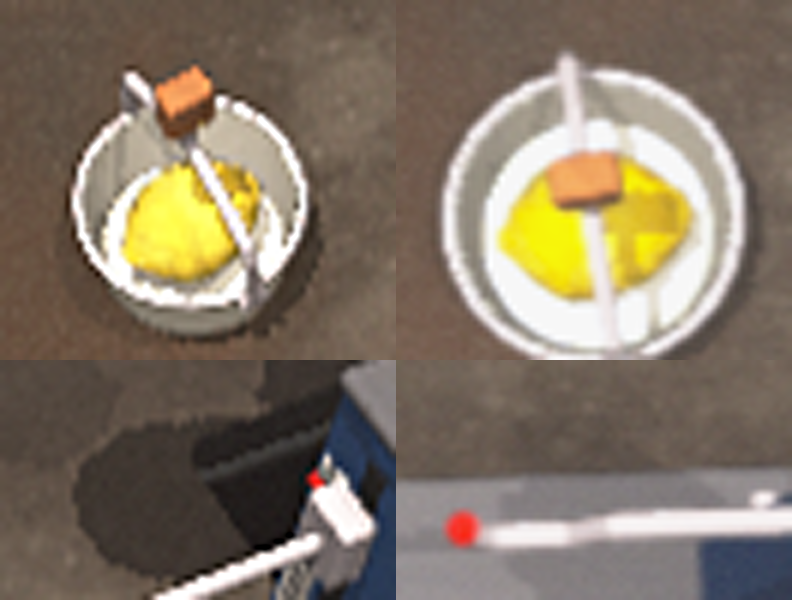

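The crops show the lemon grip's top centre at scene (260,210) and top (256,209). The handle feet are at top (253.5,189.5) and (261,238), and the hook tip at top (385.6,192.6). Now I'll triangulate these.

```bash
cat > h.py <<'E'
from plant import env
import cv2,numpy as np
def P(c):return np.array([[c["fx"],0,c["cx"]],[0,c["fy"],c["cy"]],[0,0,1]])@np.c_[c["R"],c["t"]]
def tri(c1,p1,c2,p2):
    X=cv2.triangulatePoints(P(c1),P(c2),np.float64(p1).reshape(2,1),np.float64(p2).reshape(2,1)).ravel();return X[:3]/X[3]
def onz(c,p,z):
    M=P(c);H=np.c_[M[:,0],M[:,1],M[:,2]*z+M[:,3]];q=np.linalg.solve(H,[p[0],p[1],1]);return q[:2]/q[2]
E
python3 - <<'E'
from h import *
S,T=env.get_calibration("scene"),env.get_calibration("top")
print("grip",tri(S,(260.2,209.8),T,(256.3,209.2)),onz(T,(256.3,209.2),166),onz(S,(260.2,209.8),166))
im=cv2.imread("pics/scene0.png");r=im.astype(int)
for n,b in(("scene",(330,110,70,60)),("top",(370,160,110,60))):
    im=cv2.imread(f"pics/{n}0.png").astype(int);x,y,w,h=b;c=im[y:y+h,x:x+w]
    m=((c[...,2]>150)&(c[...,1]<90)&(c[...,0]<90)).astype(np.uint8)
    k,_,st,ce=cv2.connectedComponentsWithStats(m)
    for i in range(1,k):print(n,st[i,4],ce[i]+[x,y])
    # white hook arm column centroids in top
    if n=="top":
        w_=(c.min(2)>185)
        for X in range(20,90,8):
            v=np.nonzero(w_[15:45,X])[0]; print(X+x,v.mean()+15+y if len(v) else None,end=" ")
        print()
ft=[onz(T,p,58) for p in((253.5,189.5),(260.8,238.5))];print("feet",ft, np.mean(ft,0))
rim=[onz(T,p,55) for p in((232.6,216),(283,216),(258,191),(257,241))];print("rim",np.mean(rim,0))
print("base",[onz(T,p,12) for p in((342,187),(342,241),(445,238))])
E
```

```text
grip [480.54532908 122.46315954 161.90696925] [479.72778467 121.98198683] [478.83306306 123.68378317]
scene 3 [387.33333333 124.66666667]
scene 13 [343.15384615 151.46153846]
top 20 [466.95 176.15]
top 19 [385.57894737 192.89473684]
390 194.0 398 193.5 406 193.0 414 192.0 422 191.5 430 191.5 438 191.5 446 190.5 454 190.5 
feet [array([539.24376993, 130.04437424]), array([430.37561132, 116.41427212])] [484.80969062 123.22932318]
rim [480.57331803 122.25061896]
base [array([548.27235467, -72.45222741]), array([423.79037782, -66.93159773]), array([ 424.60914905, -301.18460242])]
```

```bash
python3 - <<'E'
from h import *
S,T=env.get_calibration("scene"),env.get_calibration("top")
print("tip",tri(S,(343.15,151.46),T,(385.58,192.89)))
print("onz284",onz(T,(385.58,192.89),284),onz(S,(343.15,151.46),284))
a,b=onz(T,(422,191.7),280),onz(T,(460,190),280);print(a,b)
d=b-onz(T,(385.58,192.89),284);print("hook dir deg",np.degrees(np.arctan2(d[1],d[0])))
tip=onz(T,(385.58,192.89),284);u=d/np.linalg.norm(d);print(u,"seat",tip+24*u)
# base edges: left edge & bottom edge
e=onz(T,(342,241),12)-onz(T,(342,187),12);print("base cross",np.degrees(np.arctan2(e[1],e[0])))
E
sed -n 1p h.py >/dev/null
```

```text
tip [ 486.75753136 -109.10296131  278.77197166]
onz284 [ 485.88879048 -107.84038391] [ 483.79894873 -106.7212244 ]
[ 487.03995056 -172.89903847] [ 488.35163295 -239.89421289]
hook dir deg -88.93154085298843
[ 0.01864705 -0.99982613] seat [ 486.33631966 -131.836211  ]
base cross 177.4606633106685
```

The tip is at about (486,-108,281), so the seat is at about (486,-132), with the hook running along -y. The lemon grip is at (480,122.5), yawed about 7° off world x. I'll swing over there on the near side, keeping clear of the scale.

```bash
python3 -m handwheel '[0.8,3.8,0,0,0,4,1, 0.8,3.8,0,0,0,4,1, 0.8,3.8,0,0,0,4,1, 0.8,3.8,0,0,0,4,1, 0.8,3.8,0,0,0,4,1, 0.8,3.8,0,0,0,4,1, 0.8,3.8,0,0,0,4,1, 0.8,3.8,0,0,0,4,1]'
python3 -m handwheel '[0.8,3.8,0,0,0,4,1, 0.8,3.8,0,0,0,4,1, 2.2,2.8,0,0,0,4,1, 2.2,2.8,0,0,0,4,1, 2.2,2.8,0,0,0,4,1, 2.2,2.8,0,0,0,4,1, 2.2,2.8,0,0,0,4,1, 1,1.4,0,0,0,4,1]'
```

```text
time_s: 0.9
tcp_pos: [286.8, -169.7, 249.9]
tcp_rot: [-0.0, 0.878, 0.479, 0.0]
wrist_force: [0.3, 0.7, 0.3]
finger_gap: 85.5
grip_force: 0.0
time_s: 1.7
tcp_pos: [424.4, 60.9, 249.5]
tcp_rot: [-0.0, 0.711, 0.703, 0.0]
wrist_force: [0.8, -0.8, 0.0]
finger_gap: 85.6
grip_force: 0.0
```

```bash
python3 -m handwheel '[0.8,1,0,0,0,4,1, 0,0,0,0,0,3.5,1, 0,0,0,0,0,0,1, 0,0,0,0,0,0,1]'
python3 - <<'E'
from h import *
import pickle
c=env.get_calibration("wrist");im=env.camera("wrist");pickle.dump(c,open("w1.p","wb"));cv2.imwrite("pics/w1.png",im[:,:,::-1])
print(c)
E
```

```text
time_s: 2.1
tcp_pos: [430.8, 68.7, 249.8]
tcp_rot: [-0.0, 0.666, 0.746, -0.0]
wrist_force: [-0.5, -0.0, -0.2]
finger_gap: 85.5
grip_force: 0.0
{'fx': 365.6064576857165, 'fy': 365.6064576857165, 'cx': 273.99205528495276, 'cy': 210.0193172439484, 'R': array([[ 9.93447828e-01,  1.14285254e-01,  5.41224246e-04],
       [ 1.09146209e-01, -9.50158646e-01,  2.92037075e-01],
       [ 3.38897801e-02, -2.90064525e-01, -9.56406846e-01]]), 't': array([-436.8786949 ,  -19.06294137,  384.40276065])}
```

View pics/w1.png

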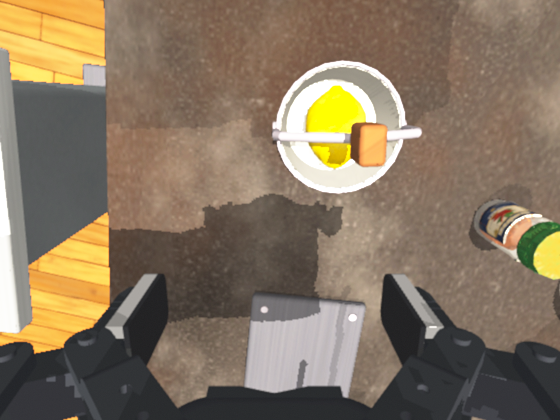

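The wrist view shows the grip's top at (372,145) and the handle level from (275,134) to (420,132), so the yaw is right.

```bash
python3 - <<'E'
from h import *
import pickle
c=pickle.load(open("w1.p","rb"));im=cv2.cvtColor(cv2.imread("pics/w1.png"),cv2.COLOR_BGR2HSV)[110:180,340:400]
m=((im[...,0]>4)&(im[...,0]<16)&(im[...,1]>170)&(im[...,2]>90)).astype(np.uint8)
k,_,st,ce=cv2.connectedComponentsWithStats(m);i=1+st[1:,4].argmax();print(st[i]+[340,110,0,0,0],ce[i]+[340,110])
T=env.get_calibration("top");p=(372,145)
print(onz(c,p,166),tri(c,p,T,(256.3,209.2)),tri(c,p,env.get_calibration("scene"),(260.2,209.8)))
f=[onz(c,q,58) for q in((275,134),(420,132))];print(f,np.mean(f,0),np.degrees(np.arctan2(*(f[1]-f[0])[::-1])))
E
```

```text
[373 124   7   2   7] [376.         124.57142857]
[480.84596893 124.70591769] [481.16603061 122.90396823 160.68405625] [482.13185336 123.21752789 159.95913458]
[array([427.39103296, 114.72723148]), array([549.22917038, 130.41395186])] [488.31010167 122.57059167] 7.336499282770533
```

```bash
python3 -m handwheel '[1.7,1.8,0,0,0,0,1, 1.7,1.8,0,0,0,0,1, 1.6,1.8,0,0,0,0,1, 0,0,-1.5,0,0,0,1, 0,0,-1.5,0,0,0,1, 0,0,-1.5,0,0,0,1, 0,0,0,0,0,0,1, 0,0,0,0,0,0,1]'
python3 - <<'E'
from h import *
c=env.get_calibration("wrist");im=env.camera("wrist");cv2.imwrite("pics/w2.png",im[:,:,::-1]);M=P(c)
for z in(166,136):
  q=M@[480.5,123,z,1];print(q[:2]/q[2])
E
```

```text
time_s: 2.95
tcp_pos: [480.9, 122.5, 205.3]
tcp_rot: [-0.0, 0.665, 0.746, -0.0]
wrist_force: [-0.4, -0.2, -0.1]
finger_gap: 85.5
grip_force: 0.0
[271.22548873 258.6442125 ]
[271.56065539 236.35885328]
```

View pics/w2.png

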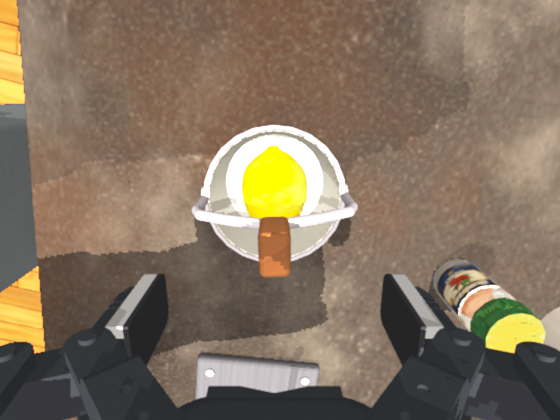

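The grip is centred between the pads at (274,262), within about 3 mm of the prediction. Now I'll descend and grip.

```bash
python3 -m handwheel '[0,0,-1.3,0,0,0,1, 0,0,-1.3,0,0,0,1, 0,0,-1.3,0,0,0,1, 0,0,-1.2,0,0,0,1, 0,0,0,0,0,0,0.5, 0,0,0,0,0,0,0.1, 0,0,0,0,0,0,0, 0,0,0,0,0,0,0]' 60
python3 -m handwheel '[0,0,0,0,0,0,0, 0,0,0,0,0,0,0, 0,0,0,0,0,0,0, 0,0,0,0,0,0,0, 0,0,0,0,0,0,0]' 60
```

```text
time_s: 3.8
tcp_pos: [481.4, 122.9, 154.6]
tcp_rot: [0.0, 0.665, 0.747, 0.0]
wrist_force: [-0.0, 0.3, -0.7]
finger_gap: 28.4
grip_force: 0.0
time_s: 4.3
tcp_pos: [481.3, 122.9, 154.5]
tcp_rot: [0.0, 0.665, 0.747, 0.0]
wrist_force: [-0.3, 0.6, 6.1]
finger_gap: 15.1
grip_force: 59.3
```

```bash
python3 -m handwheel '[0,0,0.5,0,0,0,0, 0,0,1,0,0,0,0, 0,0,2,0,0,0,0, 0,0,3,0,0,0,0, 0,0,3,0,0,0,0, 0,0,3,0,0,0,0, 0,0,3,0,0,0,0, 0,0,2,0,0,0,0]'
python3 -m handwheel '[0,0,1,0,0,-1,0, 0.1,-1,0,0,0,-1,0, 0.1,-2,0,0,0,-1,0, 0.1,-3,0,0,0,-1,0, 0.1,-3,0,0,0,-1,0, 0.1,-3,0,0,0,-1,0, 0,-2,0,0,0,-1,0, 0,-0.5,0,0,0,0,0]'
python3 -m handwheel '[0,0,0,0,0,0,0, 0,0,0,0,0,0,0, 0,0,0,0,0,0,0, 0,0,0,0,0,0,0]'
python3 - <<'E'
from h import *
for n in("scene","top"):cv2.imwrite(f"pics/{n}2.png",env.camera(n)[:,:,::-1])
cv2.imwrite("pics/w3.png",env.camera("wrist")[:,:,::-1])
s=cv2.imread("pics/scene2.png")[80:280,180:460];t=cv2.imread("pics/top2.png")[100:300,200:480];w=cv2.resize(cv2.imread("pics/w3.png"),(400,300))
k=lambda a:cv2.resize(a,(400,286))
o=np.zeros((590,800,3),np.uint8);o[:286,:400]=k(s);o[:286,400:]=k(t);o[290:,:400]=w;cv2.imwrite("pics/c3.png",o)
E
```

```text
time_s: 5.1
tcp_pos: [481.1, 122.8, 331.7]
tcp_rot: [0.001, 0.665, 0.747, 0.001]
wrist_force: [1.1, -0.3, -2.0]
finger_gap: 15.0
grip_force: 58.5
time_s: 5.9
tcp_pos: [485.3, -24.6, 337.6]
tcp_rot: [-0.001, 0.711, 0.704, -0.001]
wrist_force: [0.5, 0.6, -3.2]
finger_gap: 15.4
grip_force: 58.5
time_s: 6.3
tcp_pos: [486.0, -21.5, 338.9]
tcp_rot: [-0.0, 0.709, 0.705, -0.0]
wrist_force: [0.8, 0.5, -1.2]
finger_gap: 15.3
grip_force: 58.5
```

View pics/c3.png

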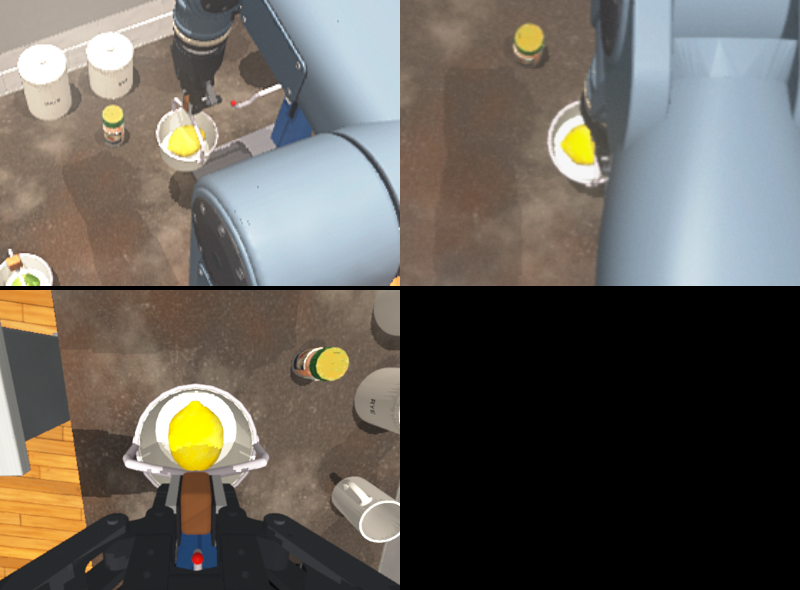

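The pail hangs level in the grip. The wrist view shows a red tip at about (276,375) full-scale, in line with the grip. I'll check it against the hook estimate.

```bash
python3 - <<'E'
from h import *
c=env.get_calibration("wrist");M=P(c)
im=cv2.imread("pics/w3.png").astype(int)
m=((im[...,2]>150)&(im[...,1]<80)&(im[...,0]<80)).astype(np.uint8)
k,_,st,ce=cv2.connectedComponentsWithStats(m)
for i in range(1,k):
  if st[i,4]>8: print(st[i,4],ce[i],onz(c,ce[i],281))
for X in([486,-108,281],[487.5,-235,290],[486,-22,266+38]):
  q=M@np.r_[X,1];print(X,q[:2]/q[2])
im=cv2.imread("pics/scene2.png").astype(int)[120:180,320:400];S=env.get_calibration("scene")
m=((im[...,2]>150)&(im[...,1]<90)&(im[...,0]<90));y,x=np.nonzero(m);print(x.mean()+320,y.mean()+120)
E
```

```text
169 [276.09467456 376.64497041] [ 487.83740276 -107.22040937]
[486, -108, 281] [273.0571134  377.72288106]
[487.5, -235, 290] [276.30749421 540.56857302]
[486, -22, 304] [271.95971983 264.21611418]
343.0 151.8
```

The tip is confirmed at (487.5,-107.5), so I'll bring the handle to y = -131.5.

```bash
python3 -m handwheel '[0.1,-0.5,0,0,0,0,0, 0,-1,0,0,0,0,0, 0,-2,0,0,0,0,0, 0,-2,0,0,0,0,0, 0,-2,0,0,0,0,0, 0,-2,0,0,0,0,0, 0,-1,0,0,0,0,0, 0,-0.5,0,0,0,0,0]'
python3 -m handwheel '[0,0,0,0,0,0,0, 0,0,-0.5,0,0,0,0, 0,0,-0.7,0,0,0,0, 0,0,-0.7,0,0,0,0, 0,0,-0.5,0,0,0,0, 0,0,0,0,0,0,0, 0,0,0,0,0,0,0, 0,0,0,0,0,0,0]'
python3 - <<'E'
from h import *
for n in("scene","wrist"):cv2.imwrite(f"pics/{n}4.png",env.camera(n)[:,:,::-1])
s=cv2.imread("pics/scene4.png")[90:250,250:450];w=cv2.imread("pics/wrist4.png")
cv2.imwrite("pics/c4.png",np.hstack([cv2.resize(s,(400,320)),cv2.resize(w,(400,300))[:,:].copy() if 0 else cv2.copyMakeBorder(cv2.resize(w,(400,300)),0,20,0,0,0)]))
F=np.array([env.state()["wrist_force"]]);print(F)
E
```

```text
time_s: 7.25
tcp_pos: [486.9, -133.4, 338.9]
tcp_rot: [-0.0, 0.71, 0.704, -0.0]
wrist_force: [0.3, -0.6, -2.5]
finger_gap: 15.2
grip_force: 58.5
time_s: 8.05
tcp_pos: [487.1, -132.2, 315.2]
tcp_rot: [0.0, 0.709, 0.705, 0.0]
wrist_force: [-0.5, -0.2, -2.2]
finger_gap: 15.3
grip_force: 58.5
[[ 0.01879556 -0.53071061 -2.16421414]]
```

View pics/c4.png

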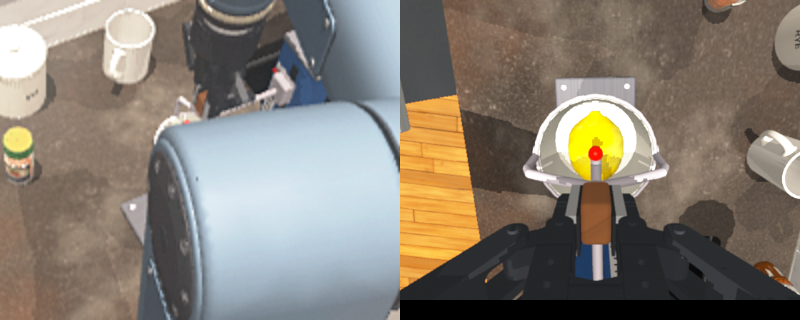

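The wrist view shows the red tip at (596,153) in the composite, through the arch and centred under the grip. I'll lower onto the hook gently.

```bash
python3 -m handwheel '[0,0,-0.5,0,0,0,0, 0,0,-0.4,0,0,0,0, 0,0,-0.4,0,0,0,0, 0,0,-0.4,0,0,0,0, 0,0,-0.4,0,0,0,0, 0,0,0,0,0,0,0, 0,0,0,0,0,0,0, 0,0,0,0,0,0,0]'
python3 -m handwheel '[0,0,-0.3,0,0,0,0, 0,0,-0.3,0,0,0,0, 0,0,-0.3,0,0,0,0, 0,0,-0.3,0,0,0,0, 0,0,0,0,0,0,0, 0,0,0,0,0,0,0, 0,0,0,0,0,0,0, 0,0,0,0,0,0,0]'
python3 - <<'E'
from h import *
F=[]
for n in range(8):env.camera("wrist");F.append(env.state()["wrist_force"])
print(np.mean(F,0))
cv2.imwrite("pics/w5.png",env.camera("wrist")[:,:,::-1])
E
```

```text
time_s: 8.95
tcp_pos: [487.0, -132.2, 294.2]
tcp_rot: [0.0, 0.709, 0.705, 0.0]
wrist_force: [-0.5, -0.3, -0.7]
finger_gap: 15.5
grip_force: 58.6
time_s: 9.75
tcp_pos: [487.1, -132.3, 282.1]
tcp_rot: [0.0, 0.709, 0.705, 0.0]
wrist_force: [0.3, 0.2, 1.1]
finger_gap: 15.1
grip_force: 58.8
[ 0.9028942  -0.35974112 -0.15199983]
```

The force is near zero at a 21 mm dip, so the weight is almost balanced. I'll lower 2 mm more and release.

```bash
python3 -m handwheel '[0,0,-0.2,0,0,0,0, 0,0,0,0,0,0,0, 0,0,0,0,0,0,0.25, 0,0,0,0,0,0,0.4, 0,0,0,0,0,0,0.6, 0,0,0,0,0,0,0.6, 0,0,0,0,0,0,0.6, 0,0,0,0,0,0,0.6]'
python3 -m handwheel '[0,0,0,0,0,0,0.6, 0,0,0.5,0,0,0,0.6, 0,0,1,0,0,0,0.6, 0,0,2,0,0,0,0.6, 0,0,3,0,0,0,0.6, 0,0,3,0,0,0,0.6, 0,0,2,0,0,0,0.6, 0,0,0,0,0,0,0.6]'
python3 - <<'E'
from h import *
cv2.imwrite("pics/w6.png",env.camera("wrist")[:,:,::-1])
E
```

```text
time_s: 11.0
tcp_pos: [487.0, -132.2, 280.0]
tcp_rot: [-0.0, 0.709, 0.705, -0.0]
wrist_force: [0.5, 0.6, -0.3]
finger_gap: 50.9
grip_force: 0.0
time_s: 11.8
tcp_pos: [487.8, -132.4, 398.4]
tcp_rot: [0.002, 0.709, 0.705, 0.001]
wrist_force: [-0.0, 0.1, -0.3]
finger_gap: 51.3
grip_force: 0.0
```

View pics/w6.png

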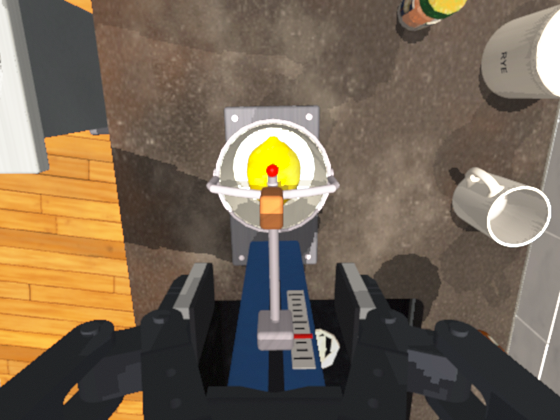

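The wrist view shows the pail on the hook: tip at (272,170), grip at (272,208), pail centred at (274,178). I'll back off, wait and check that it is still.

```bash
python3 -m handwheel '[-1,3,2,0,0,0,0.6, -1,3,1,0,0,0,0.6, -1,3,0,0,0,0,0.6, 0,2,0,0,0,0,0.6, 0,0,0,0,0,0,0.6, 0,0,0,0,0,0,0.6, 0,0,0,0,0,0,0.6, 0,0,0,0,0,0,0.6]'
for i in 1 2 3; do python3 -m handwheel '[0,0,0,0,0,0,0.6, 0,0,0,0,0,0,0.6, 0,0,0,0,0,0,0.6, 0,0,0,0,0,0,0.6, 0,0,0,0,0,0,0.6, 0,0,0,0,0,0,0.6, 0,0,0,0,0,0,0.6, 0,0,0,0,0,0,0.6]' | head -1; done
python3 - <<'E'
from h import *
ims=[]
for n in range(9):ims.append(env.camera("wrist").astype(int))
print([int(np.abs(i-ims[0]).max()) for i in ims],[int((np.abs(i-ims[0])>40).sum()) for i in ims])
a=ims[0].astype(np.uint8)[:,:,::-1]; s=env.camera("scene")[:,:,::-1]
cv2.imwrite("pics/f.png",np.hstack([cv2.resize(a,(400,300)),cv2.resize(s,(400,300))]))
E
```

```text
time_s: 12.65
tcp_pos: [457.1, -23.0, 424.7]
tcp_rot: [-0.0, 0.71, 0.705, -0.0]
wrist_force: [0.5, -0.3, 0.4]
finger_gap: 51.7
grip_force: 0.0
time_s: 13.45
time_s: 14.25
time_s: 15.05
[0, 28, 28, 28, 142, 28, 28, 29, 115] [0, 0, 0, 0, 905, 0, 0, 0, 330]
```

View pics/f.png

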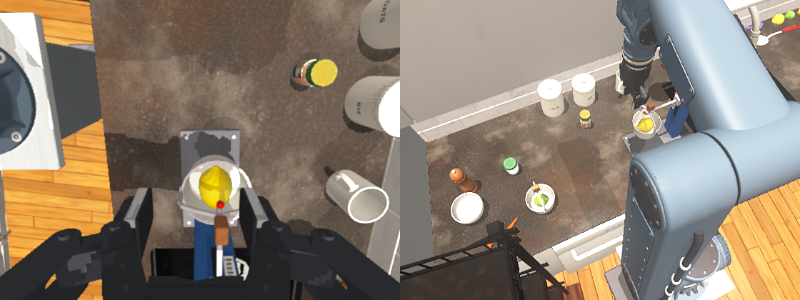

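The wrist view shows the pail upright on the hook (tip at 220,204 in the composite), clear of the gripper. The scene view shows the lime pail standing untouched at (540,198).

```bash
python3 -c "
from plant import env
print(env.sign_off())"
```

```text
the job is handed in; nothing more can be done
None
```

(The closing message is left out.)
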